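# Fold up the caddy's handle and hang it on the double hook

## Task

Take the grey bathroom caddy out of the shelved wooden tray and stand it on the countertop with its handle still folded down, letting go of it; then swing its handle up until it stops fully upright. Finally hang the caddy by the handle's bar on the double hook, resting across both prongs, and leave it hanging still and level, without knocking or shifting the other toiletries.

Things in the scene. Friction and masses are not known exactly. Their poses are not given: they have to be found in the camera images.
- caddy: Empty open grey plastic tub (caddy), 90 (x) x 120 (y) x 85 (z) mm, walls 8 mm, 0.37 kg. Origin: centre of underside. A metal U handle is hinged outside its 90 mm sides, on an axis along y at x 0, z 45 mm; folded, it slopes up to caddy +x, its bar at x 104, z 95. At the start it stands in the tray, -x wall out in front of the shelf, bar under the shelf, which is too low to raise the handle there.
- caddy_rim (a point): Middle of the top edge of the caddy's -x wall (8 mm thick, 120 mm long along y, top 85 mm above the underside; this point is at caddy x = -41 mm).
- bail (a joint): Angle of the caddy's handle: 0 = folded down, sloping 0.45 rad above level towards the caddy's +x; grows as it swings up (bar towards -x); 1.121 = upright, its end stop. A stiff hinge keeps it where it is left (about 0.03 N m).
- bail_bar (a point): Middle of the handle's bar, a round metal bar 12 mm thick along the caddy's y. It lies 115 mm from the hinge axis: 160 mm above the caddy's underside with the handle upright. The two arms, also 12 mm thick, have 122 mm clear between them. Its y axis is along the bar.
- riser: Fixed wooden tray, shelf over its back part; left or right on the counter. Origin on the counter, x to its back, y along its width. Floor 10 mm thick, x -115 to 105 mm, y +-145; front lip at x -115 to -109 is 18 mm high. Shelf board x 10 to 105, y +-145, underside at z 152, top 167, on four 14 mm posts at x 18 and 96, y +-136. Sides open.
- stand: Fixed steel stand with the double hook, across the counter from the tray. Origin: on the counter below the hook's seat; x from the prong tips to the post. Base plate x -40 to 130 mm, y +-85, 12 high; post 18 thick at x 92, 232 high; hook plate x 81 to 93, y +-58, z 229 to 265 mm.
- seat (a point): Seat of the hook, midway between two 8 mm round prongs (at stand y +-40 mm), on their centre line, 235 mm up. Each prong comes from the plate at x 81 (16 mm higher) down to x 11, level to x -11, then up to its free tip at x -31, 26 mm higher (top 30 mm above the seat). A 12 mm bar in the seat has its centre 10 mm above this point. The bar goes on from -x, over the tips, then down.
- pump: Green soap pump bottle, 60 mm diameter, 190 mm tall, its spout 35 mm out; origin at centre of underside. To be left alone.
- can: White slim bottle with black cap, 44 mm diameter, 150 mm tall, near the hook stand; origin at centre of underside. To be left alone.
- tumbler: White cup, 72 mm diameter, 95 mm tall; origin at centre of underside. To be left alone.
- jar: Amber jar, 60 mm diameter, 50 mm tall, standing on top of the shelf; origin at centre of underside. To be left alone.
Things that resemble listed ones, but are neither listed nor needed, are in the scene too. Several things have the shape of the caddy; the one meant has the colours described above.

How it is judged:
On the way, in this order (a step that is already met when the one before it is completed fails the run):
1. the caddy stands upright on the countertop, out of the tray, let go, its handle still folded (below 0.35 rad) (height (world z) of caddy below 0.006 m and angle between caddy's own z axis and vertical below 0.1 rad and contact force between the fingers and caddy below 0.1 N and linear speed of caddy below 0.02 m/s and value of joint bail below 0.35 rad), for 0.2 s.
2. the handle is swung up to its end stop (over 1.05 rad) while the caddy stands on the countertop (height (world z) of caddy below 0.006 m and angle between caddy's own z axis and vertical below 0.1 rad and value of joint bail above 1.05 rad), for 0.2 s.
At the end, for the whole second after the job is handed in: Caddy hangs by its bar on both prongs: bar's middle from the seat point within 25 mm in stand y, -25 to 35 mm in x, 0 to 22 mm up, bar within 0.2 rad of stand y; caddy within 0.25 rad of upright, underside over 40 mm up, carried by the stand (over 1.5 N), under 40 mm/s, let go (x of bail_bar in the frame of seat between -0.025 and 0.035 m and y of bail_bar in the frame of seat between -0.025 and 0.025 m and z of bail_bar in the frame of seat between 0 and 0.022 m and angle between the y axis of bail_bar and the y axis of stand, either way round below 0.2 rad and contact force between caddy and stand above 1.5 N and angle between caddy's own z axis and vertical below 0.25 rad and height (world z) of caddy above 0.04 m and linear speed of caddy below 0.04 m/s and contact force between caddy and the fingers below 0.1 N); the robot touches nothing.
It fails at once if a bystander (pump, slim bottle, cup, jar) is shifted more than 25 mm or tipped more than 0.35 rad (distance of any of pump, can, tumbler, jar from where it was at the start of the episode above 0.025 m or angle between any of pump, can, tumbler, jar's own z axis and vertical above 0.35 rad).
It fails at once if the caddy is tipped over (more than 0.8 rad) (angle between caddy's own z axis and vertical above 0.8 rad).
It also fails if it takes over 72 s, if anything falls off the work surface, if the arm or the gripper's body presses on something with over 40 N, if the wrist force passes 120 N, or if a joint passes its speed limit or range.

## Robot

A 7-joint arm with a two-finger parallel gripper is mounted at the origin on the work surface. World frame = base frame: x ahead of the robot, y to its left, z up, the work surface at z = 0. Lengths are in m, angles in rad, forces in N, time in s.
With the tool pointing down it reaches from about 0.425 to 0.95 m from the base axis. Payload 4.7 kg.
Tool frame: the origin (TCP) lies between the finger pads; the fingertips stand r.tips_ahead ahead of it and the grasp point (between the pads) lies 8 mm behind it (r.tips_ahead is the distance from the TCP to the fingertips, in m); z points along the fingers, y is the line along which they close (so a half turn about z gives the same grasp; the last joint's range is limited). The gripper opens to 85 mm and grips with 20 to 120 N. Pads are 22 mm wide; open, the fingers measure 114 mm over their backs; the gripper's body (76 mm by 85 mm) begins 54 mm behind the grasp point. The pads swing forward as they close: fully open they stand 13 mm farther back than shut.
Start: joints at [1.127, 0.469, -0.049, 1.532, 0.024, 1.141, -0.082], TCP at [0.272, -0.618, 0.242] pointing down, gripper open.
Joint ranges: [-2.59, 2.59], [-0.33, 1.99], [-1.39, 1.29], [0.1, 2.45], [-1.04, 4.18], [0.21, 1.99], [-2.66, 2.66]. Speed limits (rad/s): [2.57, 2.57, 3.14, 3.14, 3.14, 3.14, 3.14].

## Interface

Orientations are given as a unit quaternion [x, y, z, w].
In Python, from workcell import r gives the robot as it stands.
- The arm moves only by the tool jog_arm, never from a script. Its argument "motion" is a list of rows, each a list of 2 entries, a list of its own where there are three numbers: the shift along the tool's x, y, z in cm, then the turn about the tool's z in degrees. In form: [[[dx, dy, dz], twist], ...]. A call has 1 to 12 rows; each row shifts and turns the commanded pose from where the row before left it, along the tool's axes as they then stand; what a row does not reach is not made up. A row lasts 1/12 s, in which the tool goes at most 41.7 mm and 7.16 degrees, less where a joint would pass 70% of its speed; a pose out of reach is approached as far as the arm can. A call is refused whole if a number of a shift passes 4.17 or a number of a turn 7.16, either way. A call with a gripper value outside its range is refused whole. "fingers" is the closure, from -1 (fully open) to 1 (shut), set as the call begins (left out, the last holds). The fingers move at their own pace and stop on an object; the grip force is fixed at half the most. Time passes only in rows, so rows that do not move let the fingers close. It gives the time, the measured TCP pose, the force, the opening and the grip force at its end, in the units of the state.
- r.sense(): the state, without advancing time (a new reading comes with each control period).
- r.read_camera(name): name is "side" or "top"; returns a dict with "img" (400x640x3 uint8, red, green, blue), "mtx" (3x3 intrinsics, pixels), "pose" (4x4, takes a point from camera to world coordinates). Camera axes: x right, y down, z forward; pixel columns grow to the right and rows downward; lengths in m; the calibration is good to about 2 mm. A picture is of the moment at which its call begins. There is no depth.
- r.sign_off(): hands the job in; it is judged then, once.
The state is a dict: "time_s": time; "q": joint angles; "joint_vel": joint speeds; "tau": joint torques, N m; "position": TCP position; "ee_rot": TCP orientation; "contact_force": force on the tool from outside, world axes, zero at the start; "wrist_torque": the same for the moment, N m; "finger_gap": opening from 0.0 (shut) to 1.0 (fully open); "finger_force": force on a finger pad.
Only numpy, scipy, OpenCV 4.12 (cv2) and the standard library are available. Lean on these libraries where they do the work, as an engineer would, in place of code of your own. Each camera call takes 0.05 s, during which the arm holds its last target. There are 200 camera calls.

## Working session

There is one attempt and no reset: what is moved stays moved. The work goes in short steps, Python scripts to look and compute and a tool call to move; the robot and the scene stay as the last step left them, time stands still between calls to the robot, and variables do not carry over. Pictures are saved under pics/ and viewed, at most 10 in all, crops included, and the job is handed in when it is done.

Besides the shell and the picture viewer there is one more tool, called by a JSON object that holds its "fn" and its "kwargs". jog_arm: Moves the arm, as the interface text tells. Its arguments: {"type":"object","properties":{"motion":{"type":"array"},"fingers":{"type":"number"}},"required":["motion"]}

```bash
mkdir -p pics; python3 - <<'E'
from workcell import r
import cv2,numpy as np
s=r.sense(); print(s['position'],s['ee_rot'],s['time_s'],s['finger_gap'],r.tips_ahead)
for n in('top','side'):
    c=r.read_camera(n); cv2.imwrite(f'pics/{n}0.png',c['img'][:,:,::-1]); np.savez(f'{n}0.npz',**c); print(n,c['mtx'].round(1).tolist(),c['pose'].round(4).tolist())
E
```

```text
[ 0.27178833 -0.61722449  0.24122935] [ 9.78565940e-01  2.05931194e-01 -2.57150048e-04 -9.89430490e-04] 0.0 0.9976989504396232 0.011
top [[498.7, 0.0, 320.3], [0.0, 498.7, 198.7], [0.0, 0.0, 1.0]] [[0.0184, -0.9905, 0.1363, 0.2752], [-0.9998, -0.0186, -0.0003, 0.0257], [0.0028, -0.1363, -0.9907, 1.7077], [0.0, 0.0, 0.0, 1.0]]
side [[450.6, 0.0, 313.8], [0.0, 450.6, 203.5], [0.0, 0.0, 1.0]] [[-0.7261, -0.349, 0.5925, -0.1955], [-0.6873, 0.3425, -0.6405, 0.7616], [0.0206, -0.8723, -0.4885, 0.7317], [0.0, 0.0, 0.0, 1.0]]
```

View pics/top0.png

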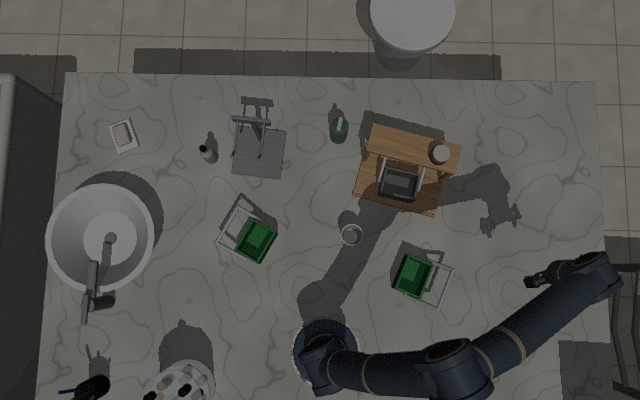

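View pics/side0.png

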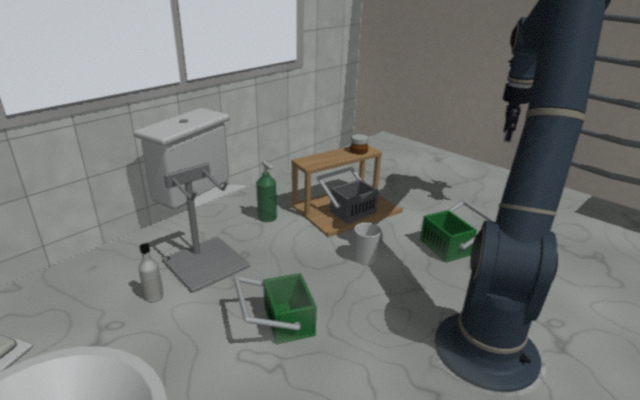

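The top view shows the tray around (410,170) with the grey caddy at (398,185). The stand is at (260,150), the pump at (338,128), the slim bottle at (207,152), the tumbler at (350,235) and the jar at (440,152). The green decoys are at (255,240) and (412,275). I'll enlarge the tray and stand to find corners.

```bash
cat > h.py <<'E'
import numpy as np
def ray(c,u,v):
    d=c['pose'][:3,:3]@np.linalg.solve(c['mtx'],[u,v,1.]); return c['pose'][:3,3],d
def onz(c,u,v,z):
    o,d=ray(c,u,v); return o+d*(z-o[2])/d[2]
def proj(c,p):
    q=c['pose'][:3,:3].T@(np.asarray(p)-c['pose'][:3,3]); q=c['mtx']@q; return q[:2]/q[2]
E
python3 - <<'E'
import cv2
a=cv2.imread('pics/top0.png')
g=lambda im:cv2.convertScaleAbs(im,alpha=1.6)
cv2.imwrite('pics/trayc.png',g(cv2.resize(a[110:225,340:475],None,fx=5,fy=5,interpolation=cv2.INTER_CUBIC)))
cv2.imwrite('pics/standc.png',g(cv2.resize(a[85:190,190:360],None,fx=4.5,fy=4.5,interpolation=cv2.INTER_CUBIC)))
E
```

```text
(no output)
```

View pics/trayc.png

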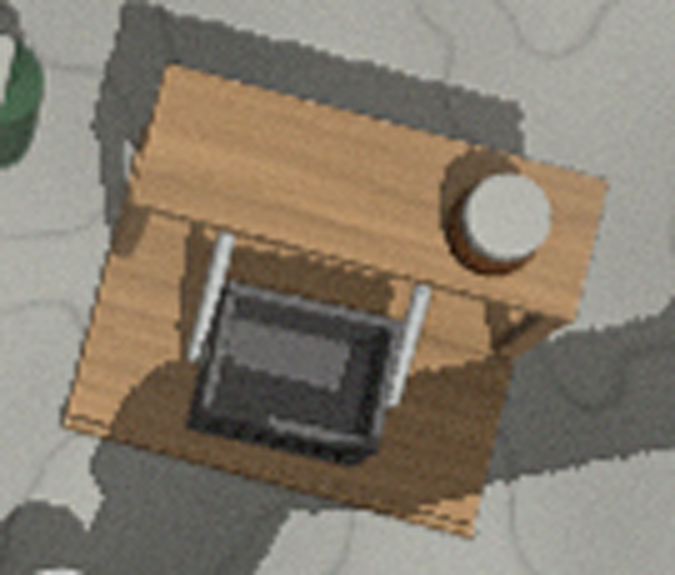

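View pics/standc.png

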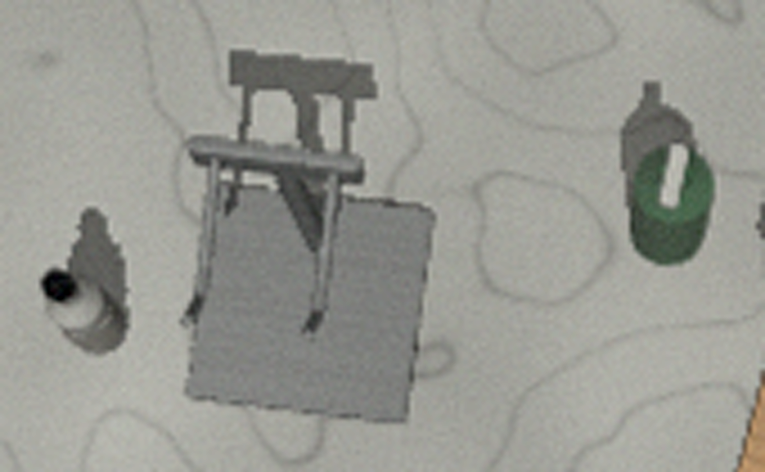

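The tray crop (×5, offset 340,110) shows shelf-top corners at (170,66), (607,183), (575,320) and (130,205), and front lip corners at (65,425) and (473,537). The caddy's rear rim corners are at (225,283) and (402,322). Its arms run (225,237)-(195,360) and (422,285)-(393,405). In the stand crop (×4.5, offset 190,85) the base corners are at (187,395), (407,420) and (435,208), the prong tips are near (190,318) and (313,326), and the plate spans (190,145)-(362,165).

```bash
python3 - <<'E'
import numpy as np,cv2
from h import *
t=dict(np.load('top0.npz'));s=dict(np.load('side0.npz'))
T=lambda x,y,z:onz(t,340+x/5,110+y/5,z)[:2]
S=lambda x,y,z:onz(t,190+x/4.5,85+y/4.5,z)[:2]
R=lambda a:np.array([[np.cos(a),-np.sin(a)],[np.sin(a),np.cos(a)]])
np.set_printoptions(precision=4,suppress=True)
def fit(P,L,n):
    P=np.array(P);L=np.array(L)
    A=L-L.mean(0);B=P-P.mean(0);a=np.arctan2((A[:,0]*B[:,1]-A[:,1]*B[:,0]).sum(),(A*B).sum())
    o=P.mean(0)-R(a)@L.mean(0);print(n,o,'yaw',a,np.degrees(a),'res mm',(1000*(P-(L@R(a).T+o))).round(1).tolist());return o,a
fit([T(170,66,.167),T(607,183,.167),T(575,320,.167),T(130,205,.167),T(65,425,.018),T(473,537,.018)],[[.105,.145],[.105,-.145],[.01,-.145],[.01,.145],[-.115,.145],[-.115,-.145]],'tray')
fit([S(187,395,.012),S(407,420,.012),S(435,208,.012)],[[-.04,.085],[-.04,-.085],[.13,-.085]],'stand')
fit([S(190,318,.263),S(313,326,.263),S(190,143,.265),S(362,163,.265)],[[-.031,.04],[-.031,-.04],[.087,.058],[.087,-.058]],'stand-top')
fit([T(225,283,.095),T(402,322,.095),T(197,405,.095),T(375,443,.095)],[[.045,.06],[.045,-.06],[-.045,.06],[-.045,-.06]],'caddy rim')
# arms: hinge ends z=.055; arms at y=+-.067
fit([T(195,360,.055),T(393,405,.055)],[[0,.067],[0,-.067]],'caddy hinges')
print('tumbler',onz(t,350,233,.095),'pump',S(675,185,.15),'can',S(60,285,.15),'jar',T(507,217,.217))
h=cv2.cvtColor(s['img'],cv2.COLOR_RGB2HSV)
E
```

```text
tray [ 0.5975 -0.2541] yaw -0.24870331888522318 -14.24965052301955 res mm [[-1.6, -2.0], [-1.3, 2.0], [2.1, 0.5], [-0.7, -0.4], [1.0, -1.3], [0.5, 1.2]]
stand [0.6246 0.2447] yaw -0.10066584130684303 -5.767727848015813 res mm [[-0.0, 0.1], [0.8, -0.2], [-0.8, 0.1]]
stand-top [0.6251 0.2443] yaw -0.09584858207281785 -5.491719225085746 res mm [[-0.3, 1.1], [3.5, -0.3], [-1.4, -0.9], [-1.8, 0.1]]
caddy rim [ 0.5554 -0.235 ] yaw -0.20662063540987788 -11.838490369297332 res mm [[-3.8, -0.4], [-3.1, 0.6], [2.6, -0.6], [4.3, 0.5]]
caddy hinges [ 0.5491 -0.2375] yaw -0.20841559964935777 -11.94133424459644 res mm [[0.2, 0.9], [-0.2, -0.9]]
tumbler [ 0.3871 -0.0729  0.095 ] pump [ 0.7266 -0.0338] can [0.6451 0.4019] jar [ 0.6272 -0.3424]
```

{"fn": "jog_arm", "kwargs": {"motion": [[[3.14,-2.17,0],0],[[3.14,-2.17,0],0],[[3.14,-2.17,0],0],[[3.14,-2.17,0],0],[[3.14,-2.17,0],0],[[3.14,-2.17,0],0],[[3.14,-2.17,0],0],[[3.14,-2.17,0],0],[[3.14,-2.17,0],0],[[3.14,-2.17,0],0],[[3.14,-2.17,0],0],[[3.14,-2.17,0],0]], "fingers": -1}}

```text
time_s: 1.1
position: [0.5123, -0.2258, 0.2421]
ee_rot: [0.979, 0.206, -0.0, -0.0]
contact_force: [1.1, 0.4, -0.1]
finger_gap: 1.003
finger_force: 0.0
```

{"fn": "jog_arm", "kwargs": {"motion": [[[0,0,0],-4.5],[[0,0,0],-4.5],[[0,0,0],-4.5],[[0,0,0],-4.5],[[0,0,0],-4.5],[[0,0,0],-4.5],[[0,0,0],-4.5],[[0,0,0],-4.5],[[0,0,0],-4.5],[[0,0,0],-4.5],[[0,0,0],-4.5],[[0,0,0],-4.8]]}}

```text
time_s: 2.1
position: [0.5116, -0.2275, 0.2419]
ee_rot: [0.776, 0.631, -0.0, -0.0]
contact_force: [-0.1, -0.3, 1.1]
finger_gap: 0.999
finger_force: 0.0
```

```bash
cat > st.py <<'E'
# usage: st.py X Y Z [tool-y world heading deg] -> remaining move in tool axes (cm) and twist
import sys,numpy as np
from scipy.spatial.transform import Rotation as Q
from workcell import r
s=r.sense();M=Q.from_quat(s['ee_rot']).as_matrix();a=[float(v) for v in sys.argv[1:]]
hd=np.degrees(np.arctan2(M[1,1],M[0,1]))
print('t',round(s['time_s'],2),'pos',s['position'].round(4),'head y',hd.round(2),'z',M[:,2].round(3),'gap',round(s['finger_gap'],3),'F',np.round(s['contact_force'],1),'ff',np.round(s['finger_force'],1))
if len(a)>2: print('shift cm',(100*M.T@(np.array(a[:3])-s['position'])).round(2), 'twist',round(hd-a[3],2) if len(a)>3 else '')
E
python3 st.py .512 -.227 .072 -11.9
python3 - <<'E'
from workcell import r
import cv2
a=r.read_camera('side')['img'][130:270,270:470,::-1]
cv2.imwrite('pics/s1.png',cv2.convertScaleAbs(cv2.resize(a,None,fx=4,fy=4,interpolation=cv2.INTER_CUBIC),alpha=1.5))
E
```

```text
t 2.1 pos [ 0.5116 -0.2275  0.2419] head y -11.71 z [-0.001  0.    -1.   ] gap 0.999 F [-0.1 -0.3  1.1] ff 0.0
shift cm [ 0.06  0.04 16.99] twist 0.19
```

View pics/s1.png

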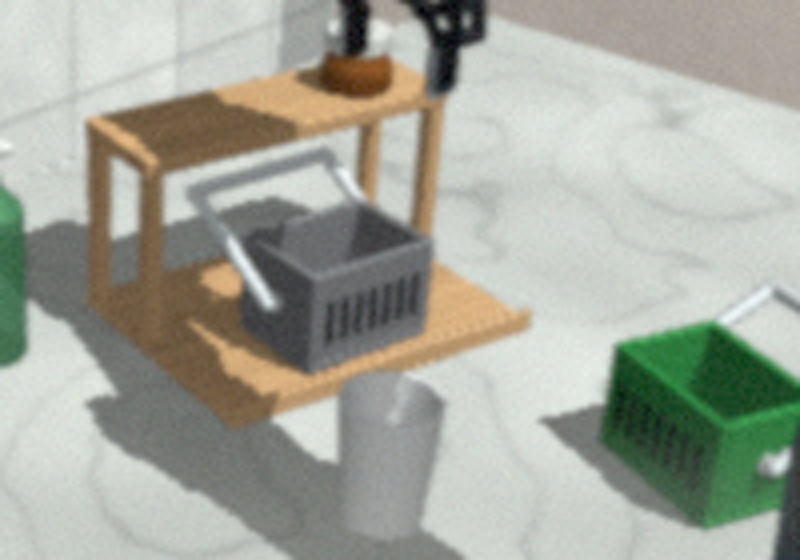

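The side crop (×4, offset 270,130) shows the caddy's front rim running from (318,277) to (432,239), with the bar under the shelf. I'll cross-check the rim from this view.

```bash
python3 - <<'E'
import numpy as np
from h import *
s=dict(np.load('side0.npz'))
a=onz(s,270+318/4,130+277/4,.095);b=onz(s,270+432/4,130+239/4,.095)
print(a,b,(a+b)/2,np.hypot(*(a-b)[:2]),np.degrees(np.arctan2(*(a-b)[:2])))
E
```

```text
[ 0.52027666 -0.16706709  0.095     ] [ 0.49749233 -0.27722936  0.095     ] [ 0.5088845  -0.22214822  0.095     ] 0.11249377695360346 11.685443213039127
```

{"fn": "jog_arm", "kwargs": {"motion": [[[0,0,1.5],0],[[0,0,2],0],[[0,0,2],0],[[0,0,2],0],[[0,0,2],0],[[0,0,2],0],[[0,0,1.5],0],[[0,0,1.5],0],[[0,0,1],0],[[0,0,1],0],[[0,0,0.5],0],[[0,0,0],0]]}}

```text
time_s: 3.15
position: [0.5114, -0.2274, 0.0714]
ee_rot: [0.777, 0.63, -0.0, -0.001]
contact_force: [0.5, -0.2, 0.1]
finger_gap: 0.998
finger_force: 0.0
```

{"fn": "jog_arm", "kwargs": {"motion": [[[0,0,0],0],[[0,0,0],0],[[0,0,0],0],[[0,0,0],0],[[0,0,0],0],[[0,0,0],0],[[0,0,0],0],[[0,0,0],0],[[0,0,0],0],[[0,0,0],0]], "fingers": 1}}

```text
time_s: 3.98
position: [0.513, -0.2279, 0.073]
ee_rot: [0.777, 0.63, 0.001, 0.001]
contact_force: [1.5, 0.1, 4.7]
finger_gap: 0.084
finger_force: 59.5
```

{"fn": "jog_arm", "kwargs": {"motion": [[[0,0,-0.3],0],[[0,0,-0.4],0],[[0,0,-0.5],0],[[0,0,-0.5],0],[[0,0,-0.5],0],[[0,0,0],0],[[0,0,0],0]]}}

```text
time_s: 4.57
position: [0.5121, -0.2277, 0.0947]
ee_rot: [0.777, 0.63, 0.0, 0.0]
contact_force: [0.2, 0.5, -4.1]
finger_gap: 0.083
finger_force: 58.4
```

```bash
python3 st.py; python3 - <<'E'
from workcell import r
import cv2
a=r.read_camera('side')['img'][130:270,270:470,::-1]
cv2.imwrite('pics/s2.png',cv2.convertScaleAbs(cv2.resize(a,None,fx=4,fy=4,interpolation=cv2.INTER_CUBIC),alpha=1.5))
E
```

```text
t 4.57 pos [ 0.5121 -0.2277  0.0947] head y -11.94 z [ 0.001 -0.    -1.   ] gap 0.083 F [ 0.2  0.5 -4.1] ff 58.4
```

View pics/s2.png

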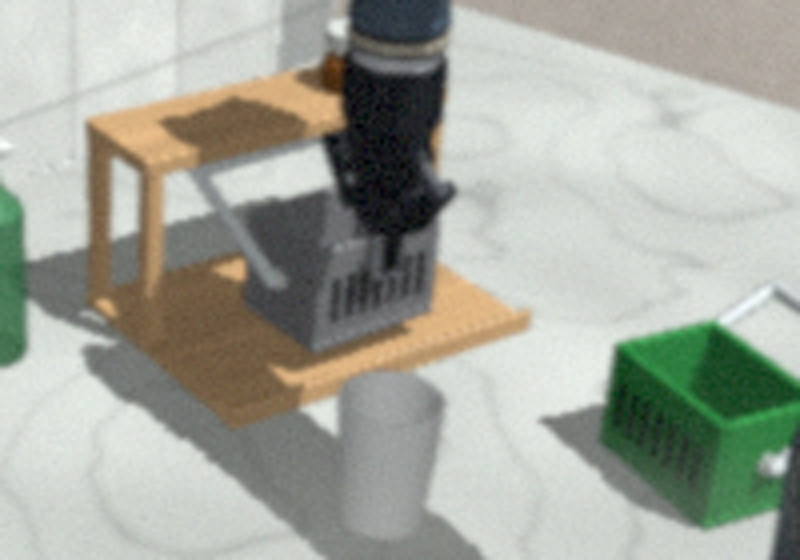

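The caddy is carried level (about 4 N), clear of the floor and lip, with the handle still folded. I'll pull it out now.

{"fn": "jog_arm", "kwargs": {"motion": [[[0,-0.4,0],0],[[0,-0.8,0],0],[[0,-1,0],0],[[0,-1,0],0],[[0,-1,0],0],[[0,-1,0],0],[[0,-1,0],0],[[0,-1,0],0],[[0,-0.8,0],0],[[0,-0.4,0],0],[[0,0,0],0]]}}

```text
time_s: 5.53
position: [0.4286, -0.2101, 0.0943]
ee_rot: [0.777, 0.63, -0.0, -0.0]
contact_force: [0.1, 0.8, -4.4]
finger_gap: 0.083
finger_force: 58.4
```

{"fn": "jog_arm", "kwargs": {"motion": [[[0,0,-0.4],0],[[0,0,-0.8],0],[[0,0,-1],0],[[0,0,-1],0],[[0,0,-1],0],[[0,0,-1],0],[[0,0,-1],0],[[0,0,-1],0],[[0,0,-0.8],0],[[0,0,-0.6],0],[[0,0,-0.3],0],[[0,0,0],0]]}}

```text
time_s: 6.53
position: [0.4301, -0.2104, 0.184]
ee_rot: [0.777, 0.63, 0.0, 0.001]
contact_force: [0.7, -0.4, -3.9]
finger_gap: 0.091
finger_force: 58.6
```

```bash
python3 st.py .489 .034 .184 -5.75; python3 st.py .489 .034 .06; python3 - <<'E'
import numpy as np
from h import *
t=dict(np.load('top0.npz'))
for p in [(278,235),(255,265),(238,252),(218,240)]: print(onz(t,*p,.085))
E
```

```text
t 6.53 pos [ 0.4301 -0.2104  0.184 ] head y -11.94 z [ 0.001 -0.001 -1.   ] gap 0.091 F [ 0.7 -0.4 -3.9] ff 58.6
shift cm [ 2.513e+01  7.100e-01 -1.000e-02] twist -6.19
t 6.53 pos [ 0.4301 -0.2104  0.184 ] head y -11.94 z [ 0.001 -0.001 -1.   ] gap 0.091 F [ 0.7 -0.4 -3.9] ff 58.6
shift cm [25.13  0.69 12.39] twist 
[0.37692146 0.16053551 0.085     ]
[0.27890254 0.23177479 0.085     ]
[0.31956682 0.28826156 0.085     ]
[0.357093   0.35472112 0.085     ]
```

{"fn": "jog_arm", "kwargs": {"motion": [[[0.8,0,0],0],[[1.6,0,0],0],[[2.4,0,0],0],[[2.5,0,0],0],[[2.5,0.1,0],0],[[2.5,0.1,0],0],[[2.5,0.2,0],0],[[2.5,0.2,0],0],[[2.5,0.2,0],0],[[2.5,0,0],0],[[1.8,0,0],0],[[0.8,0,0],0]]}}

```text
time_s: 7.53
position: [0.4889, 0.0358, 0.1829]
ee_rot: [0.775, 0.632, 0.0, -0.001]
contact_force: [-0.1, 0.4, -4.1]
finger_gap: 0.083
finger_force: 58.5
```

{"fn": "jog_arm", "kwargs": {"motion": [[[0,0,0.5],-1],[[0,0,1],-1],[[0,0,1.5],-1],[[0,0,1.5],-1],[[0,0,1.5],-1],[[0,0,1.5],-1],[[0,0,1],-0.2],[[0,0,1],0],[[0,0,0.5],0],[[0,0,0],0]]}}

```text
time_s: 8.37
position: [0.4883, 0.0311, 0.0821]
ee_rot: [0.742, 0.671, -0.001, -0.001]
contact_force: [0.9, -0.7, -3.7]
finger_gap: 0.084
finger_force: 58.6
```

```bash
python3 st.py .489 .034 .062 -5.75; python3 - <<'E'
from workcell import r
import cv2
a=r.read_camera('side')['img'][130:330,200:440,::-1]
cv2.imwrite('pics/s3.png',cv2.convertScaleAbs(cv2.resize(a,None,fx=3,fy=3,interpolation=cv2.INTER_CUBIC),alpha=1.5))
E
```

```text
t 8.37 pos [0.4883 0.0311 0.0821] head y -5.78 z [-0.002 -0.    -1.   ] gap 0.084 F [ 0.9 -0.7 -3.7] ff 58.6
shift cm [0.3  0.05 2.01] twist -0.03
```

View pics/s3.png

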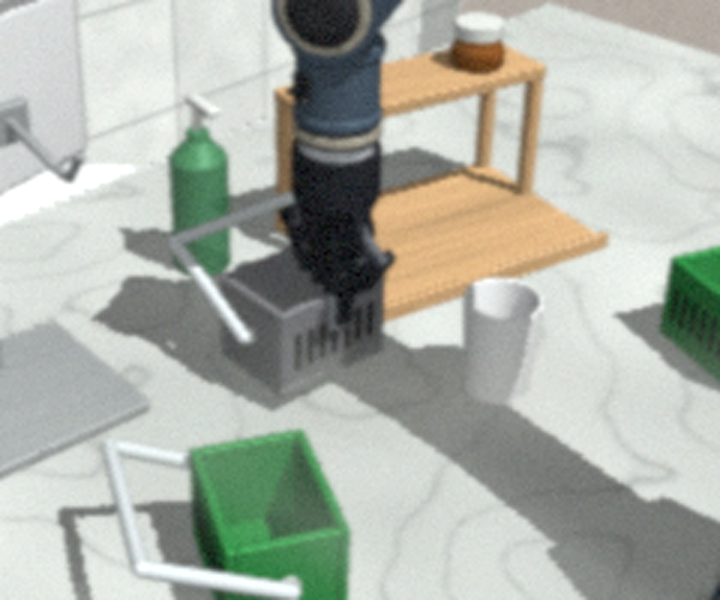

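The caddy (centre about (300,330) in the crop) is level, about 2 cm above clear counter, with its handle folded. I'll lower it gently.

{"fn": "jog_arm", "kwargs": {"motion": [[[0,0,0.3],0],[[0,0,0.3],0],[[0,0,0.3],0],[[0,0,0.3],0],[[0,0,0.2],0],[[0,0,0.2],0],[[0,0,0.1],0],[[0,0,0.1],0],[[0,0,0],0]]}}

```text
time_s: 9.17
position: [0.4891, 0.0318, 0.0652]
ee_rot: [0.742, 0.671, -0.0, -0.0]
contact_force: [-0.4, -0.4, -4.3]
finger_gap: 0.083
finger_force: 58.5
```

{"fn": "jog_arm", "kwargs": {"motion": [[[0,0,0.1],0],[[0,0,0.1],0],[[0,0,0.1],0],[[0,0,0],0],[[0,0,0],0]]}}

```text
time_s: 9.58
position: [0.4892, 0.0318, 0.063]
ee_rot: [0.742, 0.671, -0.0, 0.0]
contact_force: [-2.4, -1.1, 4.4]
finger_gap: 0.085
finger_force: 60.0
```

{"fn": "jog_arm", "kwargs": {"motion": [[[0,0,0],0],[[0,0,0],0],[[0,0,0],0],[[0,0,0],0],[[0,0,0],0],[[0,0,0],0],[[0,0,0],0],[[0,0,0],0],[[0,0,0],0],[[0,0,0],0]], "fingers": -0.7}}

```text
time_s: 10.42
position: [0.4891, 0.0317, 0.0623]
ee_rot: [0.742, 0.671, 0.0, 0.0]
contact_force: [0.0, -0.6, 0.3]
finger_gap: 0.852
finger_force: 0.0
```

{"fn": "jog_arm", "kwargs": {"motion": [[[0,0,-0.5],0],[[0,0,-1],0],[[0,0,-1.5],0],[[0,0,-2],0],[[0,0,-2],0],[[0,0,-2],0],[[0,0,-2],0],[[0,0,-2],0],[[0,0,-1],0],[[0,0,0],0]]}}

```text
time_s: 11.25
position: [0.4906, 0.0321, 0.2052]
ee_rot: [0.742, 0.671, 0.002, 0.002]
contact_force: [0.9, 0.9, 0.2]
finger_gap: 0.85
finger_force: 0.0
```

```bash
python3 st.py .635 .017 .20; python3 - <<'E'
from workcell import r
import cv2,numpy as np
c=r.read_camera('side');np.savez('s4.npz',**c);d=r.read_camera('top');np.savez('t4.npz',**d)
f=lambda a,k:cv2.convertScaleAbs(cv2.resize(a,None,fx=k,fy=k,interpolation=cv2.INTER_CUBIC),alpha=1.5)
A=f(c['img'][170:270,240:340,::-1],4);B=f(d['img'][130:230,270:370,::-1],4)
cv2.imwrite('pics/s4.png',np.hstack([A,B]))
E
```

```text
t 11.25 pos [0.4906 0.0321 0.2052] head y -5.74 z [ 0.006 -0.    -1.   ] gap 0.85 F [0.9 0.9 0.2] ff 0.0
shift cm [-0.06 14.51  0.6 ] twist
```

View pics/s4.png

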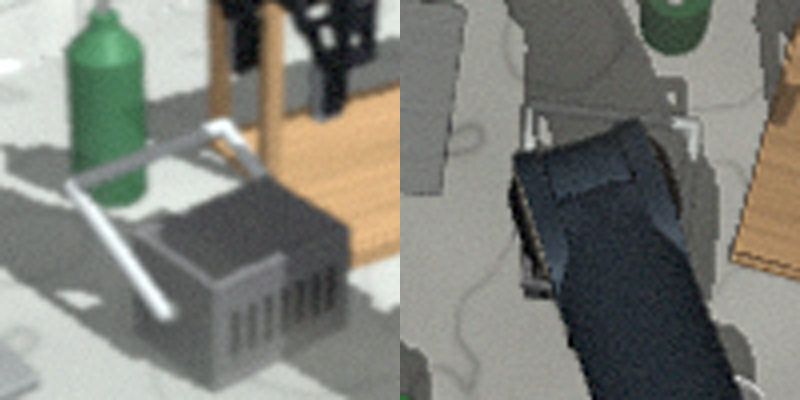

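The caddy stands upright with the handle folded. The bar spans (72,185)-(220,128) in the side half and (527,112)-(697,122) in the top half.

```bash
python3 - <<'E'
import numpy as np
from h import *
s=dict(np.load('s4.npz'));t=dict(np.load('t4.npz'))
for z in(.09,.095,.1,.105):
  a=onz(s,240+72/4,170+184/4,z);b=onz(s,240+220/4,170+128/4,z)
  c=onz(t,270+127/4,130+112/4,z);d=onz(t,270+298/4,130+123/4,z)
  print(z,(a+b)[:2]/2,(a-b)[:2],(c+d)[:2]/2,(c-d)[:2])
# rim front corners
a=onz(s,240+213/4,170+288/4,.085);b=onz(s,240+348/4,170+230/4,.085);print('rim',a,b,(a+b)/2)
E
python3 st.py .634 .018 .2
```

```text
0.09 [0.63471533 0.0174314 ] [0.0147626 0.1287113] [0.62950044 0.01830225] [0.00660038 0.14166697]
0.095 [0.6282458  0.02323019] [0.01464756 0.12770835] [0.62840548 0.01832503] [0.00657998 0.1412291 ]
0.1 [0.62177627 0.02902899] [0.01453253 0.1267054 ] [0.62731052 0.01834781] [0.00655958 0.14079123]
0.105 [0.61530673 0.03482778] [0.0144175  0.12570245] [0.62621555 0.01837059] [0.00653918 0.14035335]
rim [0.48748633 0.09668716 0.085     ] [ 0.47311401 -0.01579171  0.085     ] [0.48030017 0.04044773 0.085     ]
t 11.35 pos [0.4888 0.0316 0.2023] head y -5.74 z [ 0. -0. -1.] gap 0.855 F [ 0.1 -0.2 -0. ] ff 0.0
shift cm [ 0.1  14.58  0.23] twist
```

{"fn": "jog_arm", "kwargs": {"motion": [[[0,0.7,0],0],[[0,1.3,0],0],[[0,1.5,0],0],[[0,1.5,0],0],[[0,1.5,0],0],[[0,1.5,0],0],[[0,1.5,0],0],[[0,1.5,0],0],[[0,1.5,0],0],[[0,1.1,0],0],[[0,0.6,0],0],[[0,0,0],0]], "fingers": 0}}

```text
time_s: 12.35
position: [0.631, 0.0173, 0.2005]
ee_rot: [0.742, 0.671, -0.001, -0.001]
contact_force: [0.2, 0.2, -0.0]
finger_gap: 0.504
finger_force: 0.0
```

{"fn": "jog_arm", "kwargs": {"motion": [[[0,0,0.6],0],[[0,0,1.2],0],[[0,0,1.5],0],[[0,0,1.5],0],[[0,0,1.5],0],[[0,0,1.5],0],[[0,0,1.2],0],[[0,0,1.2],0],[[0,0,0.8],0],[[0,0,0.6],0],[[0,0,0.6],0],[[0,0,0],0]]}}

```text
time_s: 13.35
position: [0.6299, 0.0175, 0.0793]
ee_rot: [0.742, 0.671, -0.001, -0.0]
contact_force: [-0.8, -0.5, -0.2]
finger_gap: 0.499
finger_force: 0.0
```

```bash
python3 st.py .631 .0185 .08; python3 - <<'E'
from workcell import r
import cv2,numpy as np
c=r.read_camera('side')
cv2.imwrite('pics/s5.png',cv2.convertScaleAbs(cv2.resize(c['img'][140:270,230:350,::-1],None,fx=4,fy=4,interpolation=cv2.INTER_CUBIC),alpha=1.5))
E
```

```text
t 13.35 pos [0.6299 0.0175 0.0793] head y -5.73 z [-0.001 -0.    -1.   ] gap 0.499 F [-0.8 -0.5 -0.2] ff 0.0
shift cm [ 0.11  0.1  -0.07] twist
```

View pics/s5.png

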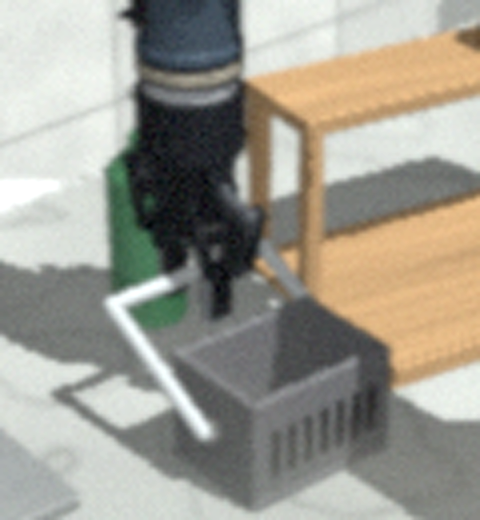

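The fingers straddle the bar (pads at about (215,290)). I'll narrow the cage, take up the slack, then follow the arc.

{"fn": "jog_arm", "kwargs": {"motion": [[[0,0,0],0],[[0,0,0],0],[[0,0,0],0],[[0,-0.2,0],0],[[0,-0.2,0],0],[[0,-0.2,0],0]], "fingers": 0.4}}

```text
time_s: 13.9
position: [0.6251, 0.0182, 0.0808]
ee_rot: [0.742, 0.671, 0.001, 0.001]
contact_force: [2.2, -0.3, 0.8]
finger_gap: 0.301
finger_force: 1.3
```

{"fn": "jog_arm", "kwargs": {"motion": [[[0,-0.27,-0.47],0],[[0,-0.27,-0.47],0],[[0,-0.27,-0.46],0],[[0,-0.33,-0.42],0],[[0,-0.33,-0.42],0],[[0,-0.33,-0.42],0],[[0,-0.38,-0.37],0],[[0,-0.38,-0.37],0],[[0,-0.38,-0.37],0],[[0,-0.43,-0.32],0],[[0,-0.43,-0.32],0],[[0,-0.43,-0.32],0]]}}

```text
time_s: 14.9
position: [0.5807, 0.0226, 0.1272]
ee_rot: [0.741, 0.671, -0.001, -0.001]
contact_force: [-0.5, -0.1, -0.2]
finger_gap: 0.3
finger_force: 0.2
```

```bash
cat > bar.py <<'E'
# bright thin handle pixels near the caddy, side view: print extreme blobs
from workcell import r
from h import *
import cv2
c=r.read_camera('side');np.savez('cur.npz',**c);d=r.read_camera('top');np.savez('curt.npz',**d)
E
python3 st.py; python3 bar.py
```

```text
t 14.9 pos [0.5807 0.0226 0.1272] head y -5.71 z [-0.003 -0.    -1.   ] gap 0.3 F [-0.5 -0.1 -0.2] ff 0.2
```

{"fn": "jog_arm", "kwargs": {"motion": [[[0,-0.47,-0.25],0],[[0,-0.47,-0.25],0],[[0,-0.48,-0.25],0],[[0,-0.5,-0.18],0],[[0,-0.5,-0.18],0],[[0,-0.5,-0.18],0],[[0,-0.52,-0.11],0],[[0,-0.52,-0.11],0],[[0,-0.52,-0.11],0],[[0,-0.5,-0.04],0],[[0,-0.4,-0.04],0],[[0,-0.3,-0.04],0]]}}

```text
time_s: 16.0
position: [0.5251, 0.0281, 0.145]
ee_rot: [0.742, 0.671, -0.0, -0.0]
contact_force: [0.3, -0.5, -0.7]
finger_gap: 0.298
finger_force: 0.1
```

{"fn": "jog_arm", "kwargs": {"motion": [[[0,-0.2,0],0],[[0,-0.2,0],0],[[0,-0.2,0],0],[[0,-0.2,0],0]]}}

```text
time_s: 16.33
position: [0.5184, 0.0289, 0.1453]
ee_rot: [0.742, 0.671, 0.001, 0.0]
contact_force: [1.8, 0.1, 1.0]
finger_gap: 0.3
finger_force: 0.7
```

{"fn": "jog_arm", "kwargs": {"motion": [[[0,-0.1,0],0],[[0,0,0],0],[[0,0,0],0],[[0,0,0],0],[[0,0.2,0],0],[[0,0.3,0],0],[[0,0.1,0],0],[[0,0,0],0]]}}

```text
time_s: 17.0
position: [0.5227, 0.0283, 0.1447]
ee_rot: [0.742, 0.671, -0.0, -0.0]
contact_force: [-0.2, -0.1, -0.9]
finger_gap: 0.3
finger_force: 0.0
```

```bash
python3 st.py; python3 - <<'E'
from workcell import r
import cv2,numpy as np
c=r.read_camera('side');np.savez('s6.npz',**c);d=r.read_camera('top');np.savez('t6.npz',**d)
f=lambda a,k:cv2.convertScaleAbs(cv2.resize(a,None,fx=k,fy=k,interpolation=cv2.INTER_CUBIC),alpha=1.5)
cv2.imwrite('pics/s6.png',np.hstack([f(c['img'][150:280,240:360,::-1],4),f(d['img'][110:240,270:346,::-1],4)]))
E
```

```text
t 17.0 pos [0.5227 0.0283 0.1447] head y -5.74 z [-0.001 -0.    -1.   ] gap 0.3 F [-0.2 -0.1 -0.9] ff 0.0
```

View pics/s6.png

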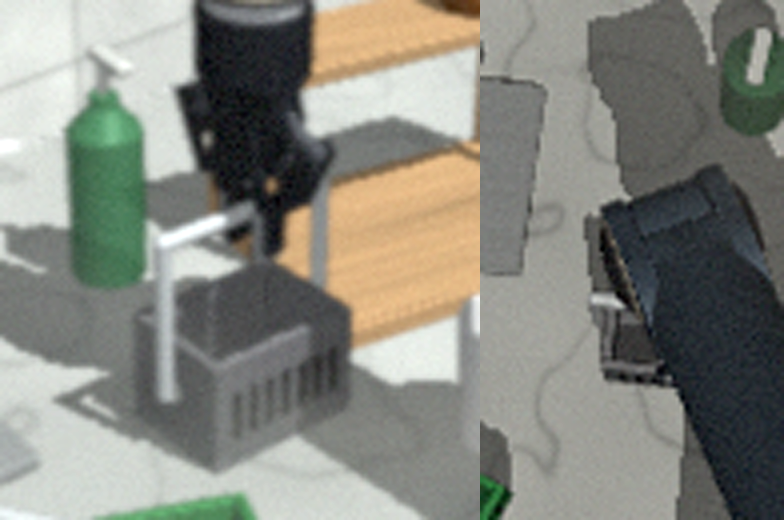

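The handle stands vertical: the near arm runs (168,395)-(163,240) and the bar runs to (250,210), with the pads around it. I'll locate the bar and then grip it.

```bash
python3 - <<'E'
import numpy as np
from h import *
s=dict(np.load('s6.npz'));t=dict(np.load('t6.npz'))
print('near end side',onz(s,240+163/4,150+242/4,.16),'near end top',onz(t,270+(595-480)/4,110+299/4,.16))
a=onz(s,240+217/4,150+362/4,.085);b=onz(s,240+350/4,150+306/4,.085);print('rim',a,b,(a+b)/2)
E
```

```text
near end side [0.53125715 0.09775623 0.16      ] near end top [0.53129654 0.09380661 0.16      ]
rim [0.49055873 0.09011931 0.085     ] [ 0.47553592 -0.02050115  0.085     ] [0.48304733 0.03480908 0.085     ]
```

{"fn": "jog_arm", "kwargs": {"motion": [[[0,0.3,0],0],[[0,0.2,0],0],[[0,0,0],0],[[0,0,0],0],[[0,0,0],0],[[0,0,0],0],[[0,0,0],0],[[0,0,0],0]], "fingers": 1}}

```text
time_s: 17.77
position: [0.5277, 0.0278, 0.1449]
ee_rot: [0.742, 0.671, -0.0, -0.0]
contact_force: [1.1, 0.1, -1.5]
finger_gap: 0.121
finger_force: 58.3
```

```bash
python3 st.py
```

```text
t 17.77 pos [0.5277 0.0278 0.1449] head y -5.73 z [-0. -0. -1.] gap 0.121 F [ 1.1  0.1 -1.5] ff 58.3
```

{"fn": "jog_arm", "kwargs": {"motion": [[[0,0,-0.3],0],[[0,0,-0.6],0],[[0,0,-1],0],[[0,0,-1.4],0],[[0,0,-1.5],0],[[0,0,-1.5],0],[[0,0,-1.5],0],[[0,0,-1.5],0],[[0,0,-1.4],0],[[0,0,-1],0],[[0,0,-0.6],0],[[0,0,-0.3],0]]}}

```text
time_s: 18.77
position: [0.528, 0.028, 0.2721]
ee_rot: [0.742, 0.671, 0.0, 0.001]
contact_force: [0.1, -0.5, -3.3]
finger_gap: 0.122
finger_force: 58.4
```

```bash
python3 st.py .5252 .2546 .271 -5.7;python3 st.py .6247 .2446 .271 -5.7
```

```text
t 18.77 pos [0.528  0.028  0.2721] head y -5.73 z [ 0.001 -0.    -1.   ] gap 0.122 F [ 0.1 -0.5 -3.3] ff 58.4
shift cm [22.52 -2.54  0.11] twist -0.03
t 18.77 pos [0.528  0.028  0.2721] head y -5.73 z [ 0.001 -0.    -1.   ] gap 0.122 F [ 0.1 -0.5 -3.3] ff 58.4
shift cm [22.52  7.46  0.12] twist -0.03
```

{"fn": "jog_arm", "kwargs": {"motion": [[[0.6,-0.2,0],0],[[1.2,-0.2,0],0],[[2,-0.3,0],0],[[2.4,-0.3,0],0],[[2.6,-0.3,0],0],[[2.7,-0.3,0],0],[[2.6,-0.3,0],0],[[2.6,-0.2,0],0],[[2.4,-0.2,0],0],[[1.7,-0.1,0],0],[[1.1,-0.1,0],0],[[0.6,0,0],0]]}}

```text
time_s: 19.77
position: [0.5243, 0.2562, 0.2701]
ee_rot: [0.741, 0.672, -0.001, -0.001]
contact_force: [-0.2, -0.1, -2.9]
finger_gap: 0.12
finger_force: 58.4
```

{"fn": "jog_arm", "kwargs": {"motion": [[[0,0,0],0],[[0,0,0],0],[[0,0,0],0],[[0,0,0],0],[[0,0,0],0],[[0,0,0],0]]}}

```text
time_s: 20.27
position: [0.5256, 0.2534, 0.2711]
ee_rot: [0.742, 0.67, -0.0, 0.0]
contact_force: [-1.2, 0.6, -3.1]
finger_gap: 0.118
finger_force: 58.4
```

```bash
python3 st.py .6247 .2446 .271 -5.7; python3 - <<'E'
# numeric check: tub + handle in side view by projecting expected points and sampling colours
from workcell import r
import numpy as np,cv2
from h import *
s=r.read_camera('side');np.savez('s7.npz',**s)
p=r.sense()['position'];a=np.radians(-5.7);X=np.array([np.cos(a),np.sin(a),0]);Y=np.array([-np.sin(a),np.cos(a),0]);Z=np.array([0,0,1.])
B=p+Z*.015
im=s['img'].astype(int)
g=lambda P:proj(s,P).round(1)
for n,P in dict(barL=B+Y*.067,armLmid=B+Y*.067-Z*.04,hinge=B+Y*.067-Z*.115,rimFL=B-X*.045+Y*.06-Z*.075,botFL=B-X*.045+Y*.06-Z*.16,botFR=B-X*.045-Y*.06-Z*.16,botBL=B+X*.045+Y*.06-Z*.16).items(): print(n,g(P))
# near-arm centre line: brightest column per row
u,v=proj(s,B+Y*.067)
for w in range(int(v)-2,int(v)+50,4):
    row=im[w,int(u)-18:int(u)+19].sum(1)//3; print(w,int(u)-18,row.tolist()[::1])
E
```

```text
t 20.27 pos [0.5256 0.2534 0.2711] head y -5.81 z [ 0. -0. -1.] gap 0.118 F [-1.2  0.6 -3.1] ff 58.4
shift cm [0.13 9.94 0.01] twist -0.11
barL [200.5 195.5]
armLmid [202.4 212.2]
hinge [205.8 241.8]
rimFL [217.7 234.1]
botFL [220.9 266.7]
botFR [265.8 246.9]
botBL [200.7 248.3]
193 182 [135, 117, 92, 74, 67, 64, 65, 67, 65, 66, 61, 68, 70, 71, 90, 125, 137, 138, 141, 141, 144, 152, 162, 171, 179, 183, 184, 184, 180, 175, 168, 162, 151, 142, 133, 129, 129]
197 182 [144, 146, 143, 135, 104, 76, 64, 69, 65, 64, 66, 65, 90, 132, 156, 144, 143, 156, 167, 162, 153, 142, 134, 128, 129, 136, 141, 159, 168, 173, 180, 179, 181, 181, 179, 176, 161]
201 182 [143, 143, 142, 133, 112, 84, 73, 72, 70, 68, 66, 95, 154, 177, 176, 148, 121, 120, 130, 131, 136, 150, 172, 183, 183, 176, 170, 164, 163, 159, 162, 158, 155, 155, 156, 155, 157]
205 182 [105, 103, 110, 113, 110, 90, 74, 73, 71, 71, 67, 74, 121, 160, 170, 153, 127, 115, 125, 132, 134, 129, 139, 141, 147, 143, 146, 146, 146, 147, 152, 147, 150, 152, 152, 152, 149]
209 182 [118, 118, 119, 118, 109, 98, 82, 73, 71, 72, 62, 62, 84, 124, 143, 144
[... 763 characters left out ...]
, 61, 56, 50, 53, 55, 53, 49, 50, 54]
229 182 [157, 161, 154, 157, 157, 154, 153, 148, 125, 90, 72, 73, 67, 64, 74, 89, 75, 58, 63, 91, 111, 124, 132, 125, 95, 68, 58, 73, 82, 89, 88, 78, 77, 72, 72, 72, 73]
233 182 [84, 87, 108, 129, 142, 145, 146, 145, 132, 102, 79, 75, 70, 73, 87, 87, 87, 70, 59, 78, 103, 118, 133, 133, 116, 86, 58, 48, 50, 50, 54, 62, 74, 91, 99, 91, 86]
237 182 [81, 85, 80, 82, 78, 79, 81, 80, 80, 76, 72, 76, 70, 73, 87, 89, 76, 62, 57, 67, 90, 110, 125, 131, 123, 93, 61, 54, 50, 53, 49, 50, 52, 53, 58, 67, 78]
241 182 [80, 82, 83, 79, 81, 82, 80, 81, 84, 78, 76, 73, 76, 80, 90, 93, 86, 71, 58, 62, 81, 105, 117, 131, 128, 107, 90, 77, 61, 51, 48, 51, 51, 52, 57, 63, 74]
```

{"fn": "jog_arm", "kwargs": {"motion": [[[-0.1,0.4,0],0],[[-0.1,0.8,0],0],[[-0.1,1,0],0],[[0,1,0],0],[[0,1,0],0],[[0,1.1,0],0],[[0,1.1,0],0],[[0,1,0],0],[[0,1,0],0],[[0,0.8,0],0],[[0,0.5,0],0],[[0,0.2,0],0]]}}

```text
time_s: 21.32
position: [0.6245, 0.2411, 0.2707]
ee_rot: [0.742, 0.671, -0.0, -0.0]
contact_force: [-0.1, 0.1, -3.4]
finger_gap: 0.121
finger_force: 58.4
```

```bash
python3 st.py .6247 .2446 .230 -5.7
```

```text
t 21.32 pos [0.6245 0.2411 0.2707] head y -5.78 z [-0.  0. -1.] gap 0.121 F [-0.1  0.1 -3.4] ff 58.4
shift cm [ 0.35 -0.02  4.07] twist -0.08
```

No contact so far; I'll descend until the weight transfers to the hook.

{"fn": "jog_arm", "kwargs": {"motion": [[[0,0,0.4],0],[[0,0,0.5],0],[[0,0,0.5],0],[[0,0,0.5],0],[[0,0,0.5],0],[[0,0,0.4],0],[[0,0,0.3],0],[[0,0,0.2],0],[[0,0,0.2],0],[[0,0,0],0],[[0,0,0],0]]}}

```text
time_s: 22.23
position: [0.6237, 0.2414, 0.2361]
ee_rot: [0.742, 0.671, 0.0, 0.0]
contact_force: [-0.2, 0.2, -4.2]
finger_gap: 0.118
finger_force: 58.4
```

{"fn": "jog_arm", "kwargs": {"motion": [[[0,0,0.1],0],[[0,0,0.1],0],[[0,0,0.1],0],[[0,0,0],0],[[0,0,0],0]]}}

```text
time_s: 22.65
position: [0.6236, 0.2413, 0.2329]
ee_rot: [0.742, 0.671, -0.0, 0.0]
contact_force: [-0.7, -0.2, -4.7]
finger_gap: 0.122
finger_force: 58.4
```

{"fn": "jog_arm", "kwargs": {"motion": [[[0,0,0.1],0],[[0,0,0.1],0],[[0,0,0.1],0],[[0,0,0],0],[[0,0,0],0]]}}

```text
time_s: 23.07
position: [0.6236, 0.2413, 0.23]
ee_rot: [0.742, 0.671, -0.0, 0.0]
contact_force: [0.5, -0.9, -3.7]
finger_gap: 0.12
finger_force: 58.4
```

{"fn": "jog_arm", "kwargs": {"motion": [[[0,0,0.1],0],[[0,0,0.1],0],[[0,0,0.1],0],[[0,0,0],0],[[0,0,0],0]]}}

```text
time_s: 23.48
position: [0.6238, 0.2414, 0.2293]
ee_rot: [0.742, 0.671, 0.001, 0.001]
contact_force: [-3.6, -1.4, 7.1]
finger_gap: 0.116
finger_force: 59.5
```

{"fn": "jog_arm", "kwargs": {"motion": [[[0,0,0],0],[[0,0,0],0],[[0,0,0],0],[[0,0,0],0],[[0,0,0],0],[[0,0,0],0],[[0,0,0],0],[[0,0,0],0]], "fingers": 0.2}}

```text
time_s: 24.15
position: [0.6236, 0.2414, 0.2269]
ee_rot: [0.742, 0.671, -0.0, -0.0]
contact_force: [0.5, 0.8, -0.4]
finger_gap: 0.397
finger_force: 0.0
```

{"fn": "jog_arm", "kwargs": {"motion": [[[0,0,-0.3],0],[[0,0,-0.5],0],[[0,0,-0.8],0],[[0,0,-1],0],[[0,0,-1.5],0],[[0,0,-1.5],0],[[0,0,-2],0],[[0,0,-2],0],[[0,0,-2],0],[[0,0,-1.5],0],[[0,0,-1],0],[[0,0,0],0]]}}

```text
time_s: 25.15
position: [0.6243, 0.2422, 0.3717]
ee_rot: [0.742, 0.671, 0.003, 0.001]
contact_force: [-0.2, -0.0, 0.5]
finger_gap: 0.396
finger_force: 0.0
```

```bash
python3 st.py; python3 - <<'E'
from workcell import r
import numpy as np,cv2
from h import *
s=r.read_camera('side');np.savez('s8.npz',**s);im=s['img'].astype(int)
a=np.radians(-5.7);X=np.array([np.cos(a),np.sin(a),0]);Y=np.array([-np.sin(a),np.cos(a),0]);Z=np.array([0,0,1.])
B=np.array([.6247,.2446,.245])
for n,P in dict(barL=B+Y*.067,barR=B-Y*.067,hinge=B+Y*.067-Z*.115,rimFL=B-X*.045+Y*.06-Z*.075,rimFR=B-X*.045-Y*.06-Z*.075,botFL=B-X*.045+Y*.06-Z*.16,botFR=B-X*.045-Y*.06-Z*.16,botBL=B+X*.045+Y*.06-Z*.16).items(): print(n,proj(s,P).round(1))
# changed pixels vs the empty stand
o=np.load('side0.npz')['img'].astype(int);m=(np.abs(im-o).sum(2)>60)[150:300,130:290]
for k in range(0,150,4): print(150+k,''.join('#' if v else '.' for v in m[k,::2]))
E
```

```text
t 25.15 pos [0.6243 0.2422 0.3717] head y -5.73 z [ 0.005  0.002 -1.   ] gap 0.396 F [-0.2 -0.   0.5] ff 0.0
barL [180.4 195.4]
barR [231.6 179.1]
hinge [186.4 238. ]
rimFL [196.4 230.7]
rimFR [241.1 213.9]
botFL [200.2 260.9]
botFR [243.  242.9]
botBL [182.6 244.2]
150 ................................................................................
154 ................................................................................
158 ................................................................................
162 ................................................................................
166 .....................................##.........................................
170 .........................#####..................................................
174 .......................####.#...................................................
178 ........................####.......................#............................
182 .........................##................#####................................
186 ......................................#######.....###...........
[... 1696 characters left out ...]
....................
270 .........................################.......................................
274 ...........................##########...........................................
278 ...............................#................................................
282 ................................................................................
286 ................................................................................
290 ................................................................................
294 ................................................................................
298 ................................................................................
```

{"fn": "jog_arm", "kwargs": {"motion": [[[0,0,-1],0],[[0,0,-1],0],[[0,0,-1],0],[[0,0,-1],0],[[0,0,0],0],[[0,0,0],0],[[0,0,0],0],[[0,0,0],0],[[0,0,0],0],[[0,0,0],0],[[0,0,0],0],[[0,0,0],0]]}}

```text
time_s: 26.2
position: [0.6236, 0.2413, 0.4078]
ee_rot: [0.742, 0.671, -0.0, -0.0]
contact_force: [0.4, 0.2, -0.9]
finger_gap: 0.401
finger_force: 0.0
```

```bash
python3 - <<'E'
from workcell import r
import numpy as np,cv2
from h import *
s=r.read_camera('side');t=r.read_camera('top');im=s['img'].astype(int);p=np.load('s8.npz')['img'].astype(int)
d=np.abs(im-p).sum(2)[180:280,165:260];print('moved px',(d>60).sum())
for w in range(198,250,4):  # near arm and tub front-left edge
    print(w,(im[w,172:206].sum(1)//3).tolist())
print('bystanders moved px (side)')
o=np.load('side0.npz')['img'].astype(int);o2=np.load('top0.npz')['img'].astype(int)
for n,(a,b,c,e) in dict(can=(240,305,135,163),pump=(160,222,255,278),jar=(133,155,348,370),cup=(222,265,353,383)).items():
    print(n,(np.abs(im-o).sum(2)[a:b,c:e]>90).mean().round(3))
E
```

```text
moved px 69
198 [133, 141, 144, 141, 143, 134, 123, 112, 117, 129, 129, 121, 110, 105, 93, 80, 73, 75, 80, 70, 64, 71, 109, 152, 170, 175, 176, 178, 176, 176, 178, 177, 178, 175]
202 [132, 140, 143, 143, 142, 138, 135, 116, 112, 122, 129, 127, 117, 103, 90, 77, 81, 87, 89, 89, 89, 108, 145, 171, 174, 179, 178, 177, 176, 178, 177, 174, 173, 172]
206 [114, 123, 131, 129, 125, 119, 111, 100, 98, 114, 122, 128, 121, 113, 106, 92, 82, 83, 90, 93, 93, 95, 123, 147, 153, 152, 149, 148, 147, 147, 144, 142, 141, 136]
210 [110, 110, 109, 110, 110, 110, 110, 108, 103, 107, 121, 127, 122, 118, 114, 104, 89, 82, 87, 87, 92, 92, 92, 113, 117, 105, 91, 77, 65, 64, 61, 67, 69, 70]
214 [110, 111, 115, 117, 116, 124, 137, 138, 131, 115, 114, 124, 129, 121, 102, 85, 69, 57, 65, 70, 64, 61, 65, 72, 73, 76, 75, 73, 75, 74, 76, 74, 74, 74]
218 [97, 97, 99, 98, 94, 99, 95, 81, 69, 79, 102, 115, 127, 127, 117, 93, 77, 74, 73, 76, 74, 71, 73, 77, 70, 74, 76, 73, 74, 76, 77, 74, 75, 76]
222 [74, 75, 76, 77, 77, 78, 80, 77, 63, 62, 81, 108, 119, 124, 122, 103, 89, 81, 78, 76, 72, 74, 76, 72, 72, 73, 71, 70, 74
[... 266 characters left out ...]
, 74, 76, 84, 89, 89, 93, 94, 97, 88, 82, 80]
234 [83, 80, 78, 75, 78, 77, 79, 79, 82, 75, 65, 66, 88, 108, 126, 127, 116, 85, 56, 47, 48, 53, 52, 48, 52, 63, 72, 74, 72, 73, 74, 74, 74, 74]
238 [93, 103, 118, 127, 137, 146, 147, 135, 115, 92, 77, 66, 77, 99, 117, 128, 121, 102, 84, 72, 57, 49, 50, 52, 51, 56, 66, 72, 76, 76, 74, 72, 69, 56]
242 [77, 82, 85, 92, 107, 129, 146, 147, 149, 150, 141, 108, 70, 55, 56, 59, 55, 56, 55, 54, 49, 54, 50, 50, 50, 64, 67, 74, 70, 75, 75, 67, 55, 36]
246 [133, 109, 102, 98, 89, 79, 78, 81, 83, 80, 80, 82, 79, 65, 54, 52, 53, 52, 53, 54, 51, 54, 50, 51, 52, 54, 54, 69, 73, 75, 77, 76, 69, 50]
bystanders moved px (side)
can 0.029
pump 0.0
jar 0.0
cup 0.293
```

The bar's ends and arms match the expected seated, vertical pose, and the picture is steady. I'm handing in.

```bash
python3 -c "
from workcell import r
print(r.sign_off())"
```

```text
the job is handed in; nothing more can be done
None
```

I handed in with the caddy hanging level and still on both prongs and the gripper clear (26 s used); the final camera check matched this and showed the pump, jar and slim bottle unmoved, but the cup's image region had changed, which I put down to the arm's shadow and did not confirm.

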